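# Load a steel pin into a V-groove drill jig, home against its set stop

## Task

Load the drill jig: lay the steel pin from its wooden rest into the jig's V-groove, then push it along the groove until its end bears firmly on the end stop, but gently, for the stop is only finger-tight and must not be shifted out of its setting. Then swing the hinged leaf with the drill bush over until it lies on the pin, and leave the oil can standing where it is.

Things in the scene. Friction and masses are not known exactly. Their poses are not given: they have to be found in the camera images.
- steel_pin: loose bright steel pin: plain round bar, diameter 28, length 120, about 0.5 kg (varies), square ends with 1 mm chamfers. Origin at its centre, on the axis half-way along; its x axis runs along the bar, and either end may lead. It starts lying level in the notches of the wooden rest, its axis 46 mm above the bench.
- pin_rest: fixed pale wooden rest, 110 x 70, that holds the pin at the start. Origin at the bench under its middle; x along the pin. Two notched cheeks (42 high, from 32 to 48 mm either side of the middle in x) carry the pin; between them the rest is only 12 high, so the middle of the pin is free on both sides.
- drill_jig: jig fixed to the bench: grey base 284 x 120 x 12 with a steel V-block. Origin at bench height under the groove; x along the groove towards the end stop, y to the leaf's hinge, z up. The 90 degree V-groove lies at y = 0 from x = -115 to +72; V-block 56 wide, flat top at z = 31. The base reaches from x = -125 to +159.
- groove_mid (a point): on the axis of a pin lying in the groove, where there is room to lay it: x = -60, y = 0, z = 38 in the jig's frame, axes as the jig's. The V-block's flat top is only 7 mm below that axis, so finger tips must stay above it; the upper part of a pin and of its end faces stands clear. The pin slides with a dry drag of 3 to 7 N.
- end_stop: end stop: 28 long dark steel block, brass thumb screw on top (66 high), in a slot at the jig's +x end. Origin at bench height under its face towards the pin, axes as the jig's. From it a stop screw with a domed steel tip (stop_tip, on the pin's axis) stands out in -x by 40 to 60 mm, set afresh for each job and not measured: find it by feel.
- stop_thumb (a point): top of the end stop's brass thumb screw, which is only finger-tight: a push of more than about 12 N along the groove makes the whole end stop slip in its slot and spoils its setting. Not to be touched.
- bush_leaf (a joint): angle of the hinged leaf (steel plate 38 wide in x, 100 long, 9 thick, with a brass drill bush and a pad below it): 0 when level on a pin in the groove, growing as it opens. It starts open, leaning back, at 1.75 to 1.95 rad (limit 2.0). The hinge is stiff (0.14 N m): the leaf stays where it is left and does not fall.
- leaf_hinge (a point): middle of the leaf's hinge axis, which is parallel to the jig's x: at x = 12, y = 50, z = 62.5 in the jig's frame.
- leaf_ball (a point): centre of the black ball knob, diameter 22, on a short stem at the free end of the leaf, 120 mm from the hinge axis. At leaf angle a it lies at x = 12, y = 50 - 120 cos a, z = 62.5 + 120 sin a in the jig's frame: shut, it is at y = -70, just outside the base plate, with nothing above it.
- oil_can: grey pump oil can with a tall spout, standing behind the jig: 72 x 100 x 170 high, 0.25 kg. Origin at its underside. A bystander.

How it is judged (in metres and radians):
On the way, in this order (a step that is already met when the one before it is completed fails the run):
1. the pin lies in the V-groove, short of the stop (angle between the x axis of steel_pin and the x axis of drill_jig, either way round below 0.05 rad and y of steel_pin in the frame of drill_jig between -0.003 and 0.003 m and z of steel_pin in the frame of drill_jig between 0.035 and 0.041 m and contact force between steel_pin and end_stop below 0.1 N), for 0.2 s.
2. the pin, in the groove, is pressed against the end stop with more than 3 N (angle between the x axis of steel_pin and the x axis of drill_jig, either way round below 0.05 rad and y of steel_pin in the frame of drill_jig between -0.003 and 0.003 m and z of steel_pin in the frame of drill_jig between 0.035 and 0.041 m and x of steel_pin in the frame of stop_tip between -0.062 and -0.057 m and contact force between steel_pin and end_stop above 3 N), for 0.2 s.
3. the leaf is shut on the pin (angle between the x axis of steel_pin and the x axis of drill_jig, either way round below 0.05 rad and y of steel_pin in the frame of drill_jig between -0.003 and 0.003 m and z of steel_pin in the frame of drill_jig between 0.035 and 0.041 m and x of steel_pin in the frame of stop_tip between -0.062 and -0.057 m and value of joint bush_leaf below 0.06 rad), for 0.2 s.
At the end, for the whole second after the job is handed in: the pin lies in the V-groove (axis within 3 mm and 0.05 rad of the groove's), its end within 2 mm of the stop's tip and at rest, the stop within 2 mm of where it was set, the leaf down on the pin (below 0.06 rad), the oil can upright within 20 mm of where it stood (all of step 3 and value of joint bush_leaf above -0.04 rad and distance of end_stop from where it was at the start of the episode below 0.002 m and linear speed of steel_pin below 0.01 m/s and distance of oil_can from where it was at the start of the episode below 0.02 m and angle between oil_can's own z axis and vertical below 0.2 rad); the robot touches nothing.
It fails at once if the end stop is shifted by more than 2 mm from its setting (distance of end_stop from where it was at the start of the episode above 0.002 m).
It fails at once if the oil can is pushed more than 20 mm or tipped (distance of oil_can from where it was at the start of the episode above 0.02 m or angle between oil_can's own z axis and vertical above 0.2 rad).
It also fails if it takes over 72 s, if anything falls off the work surface, if the arm or the gripper's body presses on something with over 40 N, if the wrist force passes 120 N, or if a joint passes its speed limit or range.

## Robot

A 6-joint arm with a two-finger parallel gripper is mounted at the origin on a cart in front of the work surface, level with it; the furniture and walls round the work are solid. World frame = base frame: x ahead of the robot, y to its left, z up, the work surface at z = 0. Lengths are in mm, angles in rad, forces in N, time in s.
With the tool pointing down it reaches from about 300 to 750 mm from the base axis. Payload 8.5 kg.
Tool frame: the origin (TCP) lies at the very end of the fingers, on their centre line; the grasp point (between the pads) lies 19 mm behind it; z points along the fingers, y is the direction in which the jaws open and shut (so a half turn about z gives the same grasp; the last joint's range is limited). The gripper opens to 88 mm and grips with 3 to 60 N. Pads are 18 mm wide; open, the fingers measure 123 mm over their backs; the gripper's body (75 mm by 187 mm) begins 45 mm behind the grasp point.
Start: joints at [-1.324, 0.381, 1.297, -0, 1.464, -0.215], TCP at [245.05, -492.373, 238.748] pointing down, gripper open.
Joint ranges: [-3.11, 3.11], [-0.89, 2.33], [0.22, 2.48], [-1.42, 4.56], [0.17, 2.85], [-2.88, 2.88]. Speed limits (rad/s): [2.39, 2.39, 3.14, 3.14, 3.14, 3.14].

## Interface

Orientations are given as a unit quaternion [w, x, y, z].
In Python, from rig import manip gives the robot as it stands.
- The arm moves only by the tool play_rows, never from a script. Its argument "deltas" is one flat list of numbers, 5 for each row, row after row: the shift along the tool's x, y, z in mm, then the turn about the tool's z in rad, then the gripper command: -1 is fully open, 1 is shut, values between are in proportion. In form: [tx, ty, tz, spin, grip, tx, ty, tz, spin, grip, ...]. A call has 1 to 20 rows; each row is the pose to reach, as a shift and turn from the pose commanded when the call began, along the tool's axes at that moment; what a row does not reach only later rows make up. A row lasts 1/10 s, in which the tool goes at most 50 mm and 8.59 degrees, less where a joint would pass 70% of its speed; a pose out of reach is approached as far as the arm can. A call with a gripper value outside its range is refused whole. The fingers move at their own pace and stop on an object; "force" is the grip in N (left out, the last holds). Time passes only in rows, so rows that repeat a pose let the fingers close. It gives the time, the measured TCP pose, the force and the opening at its end, in the units of the state.
- manip.observe(): the state, without advancing time (a new reading comes with each control period).
- manip.read_camera(name): name is "side" or "top"; returns a dict with "img" (384x512x3 uint8, red, green, blue), "fovy" (degrees; the focal length in pixels is half the picture's height over the tangent of half this angle, whatever the lens; pixels are square), "cx", "cy" (the principal point, pixels), "pose" (4x4, takes a point from camera to world coordinates). Camera axes: x right, y up, looking along -z (the intrinsics and any distortion apply to the point x, -y, -z); pixel columns grow to the right and rows downward; lengths in mm; the calibration is good to about 2 mm. A picture is of the moment at which its call begins. There is no depth.
- manip.hand_in(): hands the job in, once; it reports no verdict.
The state is a dict: "clock": time; "joint_pos": joint angles; "qvel": joint speeds; "tau": joint torques, N m; "tcp_pos": TCP position; "ee_rot": TCP orientation; "ft_force": force on the tool from outside, world axes, zero at the start; "wrist_torque": the same for the moment, N m; "gripper_width": opening from 0.0 (shut) to 1.0 (fully open).
Only numpy, scipy, OpenCV 4.12 (cv2) and the standard library are available. Lean on these libraries where they do the work, as an engineer would, in place of code of your own. Each camera call takes 0.05 s, during which the arm holds its last target. There are 200 camera calls.

## Working session

There is one attempt and no reset: what is moved stays moved. The work goes in short steps, Python scripts to look and compute and a tool call to move; the robot and the scene stay as the last step left them, time stands still between calls to the robot, and variables do not carry over. Pictures are saved under pics/ and viewed, about 8 in all and at most 12, crops included, and the job is handed in when it is done.

Besides the shell and the picture viewer there is one more tool, called after "Emit:" as name(argument=value, ...) on one line, values as JSON. play_rows: Moves the arm, as the interface text tells. Its arguments: {"type":"object","properties":{"deltas":{"type":"array"},"force":{"type":"number"}},"required":["deltas"]}

```bash
mkdir -p pics; ls
python3 - <<'E'
from rig import manip
import cv2
for n in("top","side"):
    c=manip.read_camera(n); print(n,{k:v for k,v in c.items() if k!="img"})
    cv2.imwrite(f"pics/{n}0.png",c["img"][:,:,::-1])
print(manip.observe())
E
```

```text
pics
top {'fovy': 47.00225481455402, 'cx': 258.9853931876347, 'cy': 187.8521199232722, 'pose': array([[-2.64996718e-02,  9.89556644e-01, -1.41687740e-01,
         3.96412130e+02],
       [-9.99278857e-01, -2.23666143e-02,  3.06838824e-02,
         1.25510090e+02],
       [ 2.71943647e-02,  1.42398676e-01,  9.89435740e-01,
         1.12979315e+03],
       [ 0.00000000e+00,  0.00000000e+00,  0.00000000e+00,
         1.00000000e+00]])}
side {'fovy': 53.18316645144736, 'cx': 262.3220569015212, 'cy': 192.69613083799663, 'pose': array([[-9.23174372e-01,  2.18752510e-01, -3.16063946e-01,
         2.68249418e+02],
       [-3.84025275e-01, -5.60282652e-01,  7.33899133e-01,
         7.27417931e+02],
       [-1.65428688e-02,  7.98893415e-01,  6.01245078e-01,
         5.90120526e+02],
       [ 0.00000000e+00,  0.00000000e+00,  0.00000000e+00,
         1.00000000e+00]])}
{'clock': 0.1, 'joint_pos': array([-1.32430318e+00,  3.81086798e-01,  1.29811129e+00, -1.19056247e-05,
        1.46358853e+00, -2.15286859e-01]), 'qvel': array([ 0.00067883, -0.00175735, -0.00194259,  0.0004896 ,  0.00161992,
       -0.00062025]), 'tau': array([ 5.36852778e-03, -4.38645172e+01, -2.24912488e+01,  7.16138072e-02,
        3.42075212e-02, -8.35144442e-05]), 'tcp_pos': array([ 244.9912233 , -492.15912221,  238.24682298]), 'ee_rot': array([-5.96813426e-04,  9.73462789e-01,  2.28844583e-01, -1.52318970e-05]), 'ft_force': array([0.03672241, 0.54538029, 0.03167153]), 'wrist_torque': array([0.00995156, 0.01715743, 0.03177204]), 'gripper_width': 0.9948202754039481}
```

Run:
```python
import cv2
for n in("top","side"):
    i=cv2.imread(f"pics/{n}0.png"); cv2.imwrite(f"pics/{n}0b.png",cv2.resize(i,(800,600),interpolation=cv2.INTER_CUBIC))
```

```text
(no output)
```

View pics/top0b.png

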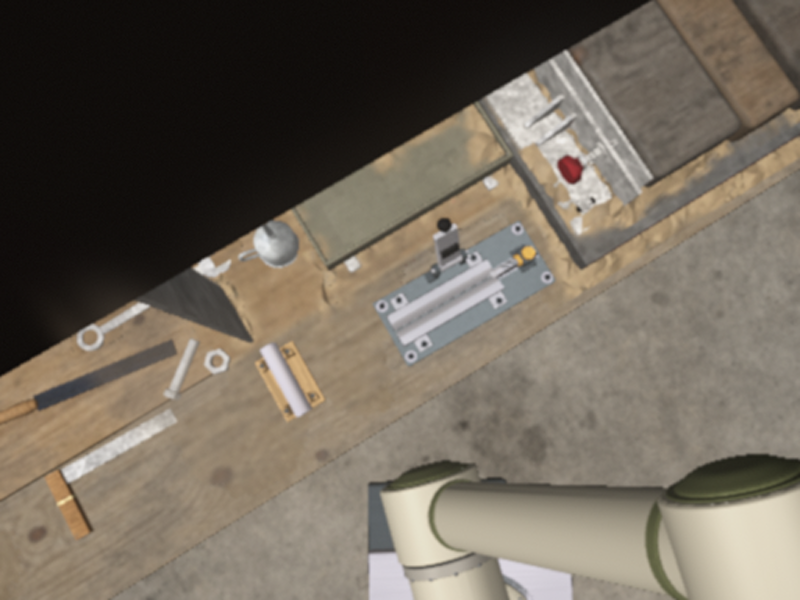

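View pics/side0b.png

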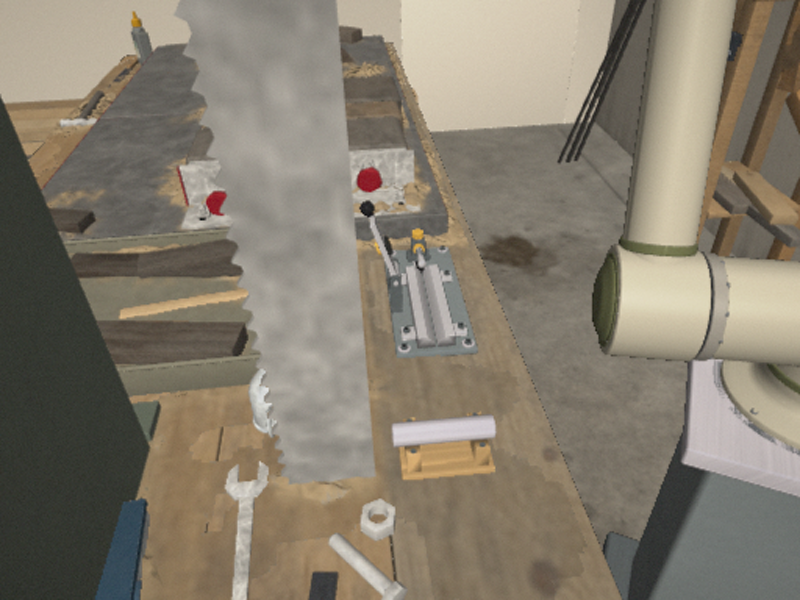

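The top view shows the pin on its rest around (285,380), the jig around (465,290) with the stop at (525,255), the leaf ball at (444,225) and the oil can around (275,243). The side view shows the same layout, with the leaf leaning back and the oil can hidden by the saw. I'll zoom in to measure.

Run:
```python
import cv2,numpy as np
t=cv2.imread("pics/top0.png");s=cv2.imread("pics/side0.png")
def crop(i,x,y,w,h,k):
    o=cv2.resize(i[y:y+h,x:x+w],None,fx=k,fy=k,interpolation=cv2.INTER_CUBIC)
    for a in range((x+9)//10*10,x+w,10):
        cv2.line(o,(int((a-x+.5)*k),0),(int((a-x+.5)*k),6 if a%50 else 16),(0,0,255),1)
        if a%20==0: cv2.putText(o,str(a),(int((a-x+.5)*k)+2,14),0,.38,(0,0,255),1)
    for b in range((y+9)//10*10,y+h,10):
        cv2.line(o,(0,int((b-y+.5)*k)),(6,int((b-y+.5)*k)),(0,0,255),1)
        if b%20==0: cv2.putText(o,str(b),(8,int((b-y+.5)*k)+4),0,.38,(0,0,255),1)
    return o
cv2.imwrite("pics/jig.png",crop(t,234,132,125,100,6))
a=crop(t,155,210,60,66,6);b=crop(s,225,125,90,108,5)
m=np.zeros((540,820,3),np.uint8);m[:a.shape[0],:360]=a;m[:540,365:365+450]=b
cv2.imwrite("pics/mix.png",m[:,:800])
```

```text
(no output)
```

View pics/jig.png

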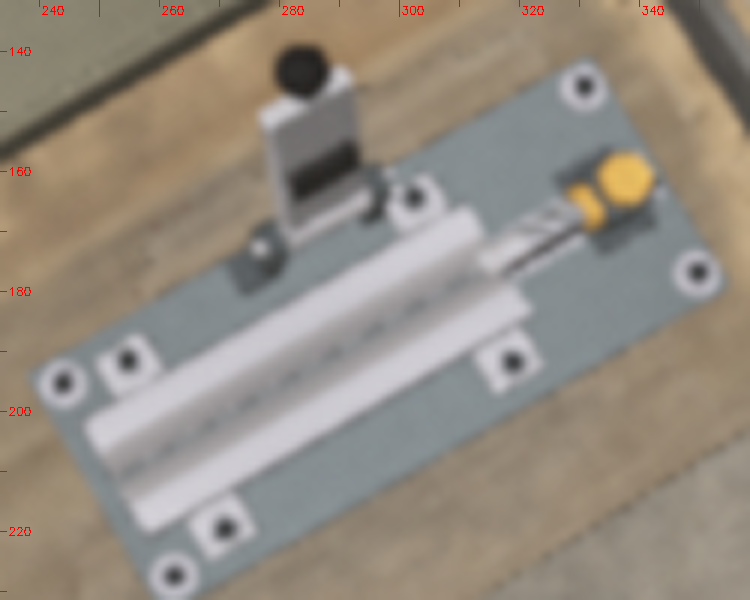

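View pics/mix.png

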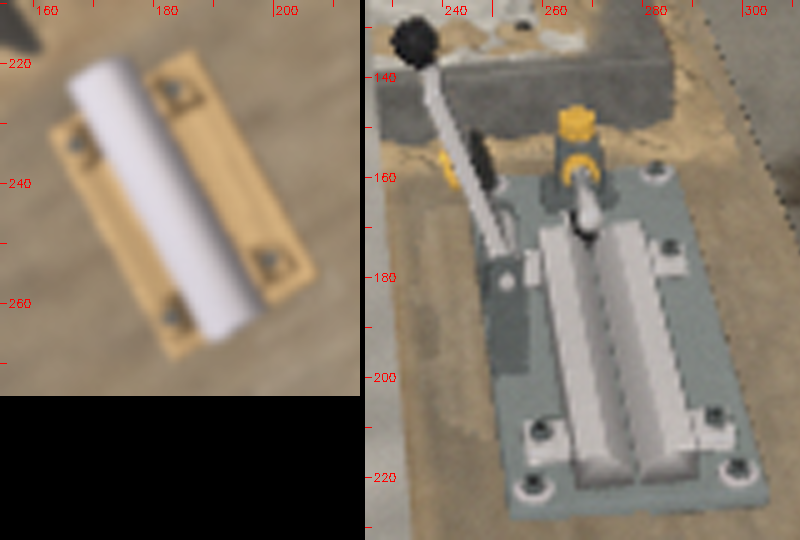

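```bash
cat > h.py <<'E'
import numpy as np, pickle, os
from scipy.optimize import least_squares
from rig import manip
def proj(c,P):
    T=c["pose"];q=(np.atleast_2d(P)-T[:3,3])@T[:3,:3]
    f=192/np.tan(np.radians(c["fovy"])/2)
    return np.c_[c["cx"]-f*q[:,0]/q[:,2], c["cy"]+f*q[:,1]/q[:,2]]
def unproj(c,uv,z):
    T=c["pose"];f=192/np.tan(np.radians(c["fovy"])/2)
    d=T[:3,:3]@np.array([(uv[0]-c["cx"])/f,-(uv[1]-c["cy"])/f,-1]);return T[:3,3]+d*(z-T[2,3])/d[2]
def jig(p,P):
    c,s=np.cos(p[2]),np.sin(p[2]);P=np.atleast_2d(P)
    return np.c_[p[0]+c*P[:,0]-s*P[:,1],p[1]+s*P[:,0]+c*P[:,1],P[:,2]]
E
python3 - <<'E'
from h import *
C={n:manip.read_camera(n) for n in("top","side")}
pickle.dump(C,open("C.pkl","wb"))
J=lambda X,Y:(234+X/6-.5,132+Y/6-.5); S=lambda X,Y:(225+(X-365)/5-.5,125+Y/5-.5)
top=[((-115,28,31),J(87,425)),((-115,-28,31),J(150,532)),((72,28,31),J(470,208)),((72,-28,31),J(532,306)),
((-125,60,12),J(30,373)),((159,60,12),J(592,58)),((159,-60,12),J(725,290))]
side=[((-115,28,31),S(572,460)),((-115,-28,31),S(697,448)),((72,28,31),S(540,228)),((72,-28,31),S(643,220)),
((-125,60,12),S(508,518)),((-125,-60,12),S(768,501)),((159,-60,12),S(678,165))]
def fit(sets):
    def r(p): return np.concatenate([(proj(C[n],jig(p,[a for a,_ in s]))-np.array([b for _,b in s])).ravel() for n,s in sets])
    b=None
    for y in(-2.5,-1,.5,2):
        q=least_squares(r,[450,-50,y],x_scale=[100,100,1],loss="soft_l1")
        if b is None or q.cost<b.cost:b=q
    print(b.x.round(3),b.cost.round(2),r(b.x).round(1).reshape(-1,2).tolist());return b.x
for s in([("top",top)],[("side",side)],[("top",top),("side",side)]): p=fit(s)
M=lambda X,Y:(155+X/6-.5,210+Y/6-.5)
def line(n,e1,e2):
    a=unproj(C[n],np.mean(e1,0),46)[:2];b=unproj(C[n],np.mean(e2,0),46)[:2]
    d=b-a;print(n,"pin mid",((a+b)/2).round(1),"len",np.linalg.norm(d).round(1),"yaw",np.arctan2(d[1],d[0]).round(3))
line("top",(M(68,88),M(128,62)),(M(205,342),M(265,309)))
F=lambda X,Y:(X/1.5625-.2,Y/1.5625-.2)
line("side",(F(393,425),F(395,446)),(F(494,417),F(495,440)))
for n,uv in(("top",J(302,70)),("side",S(415,42))):
    A=np.linspace(1.6,2.05,91);q=proj(C[n],jig(p,np.c_[12+0*A,50-120*np.cos(A),62.5+120*np.sin(A)]))
    e=np.linalg.norm(q-uv,axis=1);print(n,"leaf",A[e.argmin()],e.min())
# saw/oil can rough
for z in(100,150):print("can top",unproj(C["top"],F(275,243),z).round(0))
print("jig: pin groove_mid",jig(p,(-60,0,38)),"ball",jig(p,(12,50-120*np.cos(1.85),62.5+120*np.sin(1.85))))
E
```

```text
[549.198   6.954  -1.075] 4.44 [[-0.6, -0.5], [0.0, 1.1], [-0.5, -0.6], [0.5, 2.0], [-0.8, 0.1], [0.3, -0.9], [2.2, -0.1]]
[548.83    9.596  -1.084] 2.33 [[0.3, 0.2], [0.1, 0.8], [-0.5, 0.5], [0.1, 0.7], [-0.6, -1.0], [0.3, -1.5], [0.2, -0.2]]
[549.336   7.887  -1.081] 7.76 [[-1.1, -0.8], [-0.5, 0.8], [-0.8, -0.6], [0.1, 2.1], [-1.2, -0.3], [0.2, -0.7], [1.9, 0.2], [0.5, -0.3], [0.3, 0.3], [-0.5, 0.2], [0.0, 0.3], [-0.3, -1.5], [0.5, -2.1], [0.0, -0.5]]
top pin mid [421.3 281.8] len 115.8 yaw -2.647
side pin mid [419.4 283.2] len 118.2 yaw -2.672
top leaf 1.8849999999999998 0.061000095011763976
side leaf 1.875 0.07616757712512853
can top [626. 289. 100.]
can top [615. 281. 150.]
jig: pin groove_mid [[521.09030706  60.82235721  38.        ]] ball [[628.27542701  36.40693598 177.85302436]]
```

Run:
```python
from h import *
C=pickle.load(open("C.pkl","rb"))
F=lambda X,Y:(X/1.5625-.2,Y/1.5625-.2)
for z in(0,50,100,150,200):
    print(z,[unproj(C["top"],F(*u),z)[:2].round(0) for u in((250,340),(150,300),(195,270))],[unproj(C["side"],F(*u),z)[:2].round(0) for u in((373,475),(285,482),(345,100))])
p=[549.3,7.9,-1.081]
print(manip.observe()["joint_pos"])
for th in(-2.66,): 
    print("jaw dir for pin",np.sin(th),np.cos(th))
```

```text
0 [array([488., 345.]), array([557., 508.]), array([606., 436.])] [array([488., 339.]), array([580., 386.]), array([1142., -842.])]
50 [array([484., 335.]), array([550., 491.]), array([596., 422.])] [array([470., 372.]), array([554., 415.]), array([1068., -709.])]
100 [array([480., 326.]), array([543., 474.]), array([587., 408.])] [array([451., 405.]), array([527., 444.]), array([ 994., -576.])]
150 [array([476., 316.]), array([536., 457.]), array([578., 395.])] [array([432., 438.]), array([501., 473.]), array([ 920., -443.])]
200 [array([472., 306.]), array([529., 440.]), array([569., 381.])] [array([414., 470.]), array([474., 502.]), array([ 846., -310.])]
[-1.32430764e+00  3.80954792e-01  1.29788313e+00 -1.71194676e-05
  1.46361890e+00 -2.15259470e-01]
jaw dir for pin -0.4631912649303452 -0.886258343877352
```

Emit:
play_rows(deltas=[380,-304,0,-0.02,-1,380,-304,0,-0.02,-1,380,-304,0,-0.02,-1,380,-304,0,-0.02,-1,380,-304,0,-0.02,-1,380,-304,0,-0.02,-1,380,-304,0,-0.02,-1,380,-304,0,-0.02,-1,380,-304,0,-0.02,-1,380,-304,0,-0.02,-1,502,-615,0,-0.02,-1,502,-615,0,-0.02,-1,502,-615,0,-0.02,-1,502,-615,0,-0.02,-1,502,-615,0,-0.02,-1,502,-615,0,-0.02,-1,502,-615,0,-0.02,-1,502,-615,80,-0.02,-1,502,-615,80,-0.02,-1,502,-615,80,-0.02,-1], force=30)

```text
clock: 2.2
tcp_pos: [418.6, 281.4, 155.5]
ee_rot: [0.0, 0.971, 0.239, -0.004]
ft_force: [0.1, -0.2, 0.4]
gripper_width: 1.002
```

Emit:
play_rows(deltas=[0,0,40,0,-1,0,0,80,0,-1,0,0,80,0,-1,0,0,80,0,-1])

```text
clock: 2.6
tcp_pos: [421.4, 282.1, 80.5]
ee_rot: [-0.0, 0.971, 0.238, 0.001]
ft_force: [-0.9, 0.3, -0.6]
gripper_width: 1.002
```

Run:
```python
from h import *;import cv2
o=manip.observe();print(o["tcp_pos"],o["ee_rot"])
a=manip.read_camera("side")["img"][200:340,200:350,::-1];b=manip.read_camera("top")["img"][190:290,150:250,::-1]
m=np.zeros((560,800,3),np.uint8);a=cv2.resize(a,None,fx=3,fy=3,interpolation=2);b=cv2.resize(b,(350,350),interpolation=2)
m[:420,:450]=a;m[:350,450:]=b;cv2.imwrite("pics/g1.png",m[:420])
```

```text
[421.42786445 282.05636341  80.49580529] [-9.93571280e-05  9.71172812e-01  2.38375423e-01  7.19235644e-04]
```

View pics/g1.png

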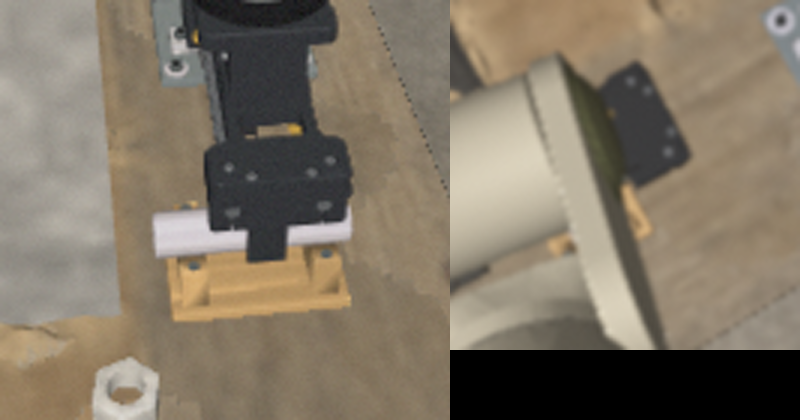

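In the side view the fingers straddle the pin near its middle: the front finger is at crop (267,240) and the rest spans crop 170–350. Next I'll descend and grip.

Emit:
play_rows(deltas=[0,0,20,0,-1,0,0,39.5,0,-1,0,0,39.5,0,-1,0,0,39.5,0,1,0,0,39.5,0,1,0,0,39.5,0,1,0,0,39.5,0,1,0,0,39.5,0,1,0,0,39.5,0,1,0,0,39.5,0,1,0,0,39.5,0,1,0,0,39.5,0,1], force=30)

```text
clock: 3.9
tcp_pos: [421.2, 280.6, 39.4]
ee_rot: [0.001, 0.971, 0.239, 0.0]
ft_force: [2.9, -10.1, 1.5]
gripper_width: 0.309
```

Emit:
play_rows(deltas=[0,0,0,0,-0.2,0,1.5,-1.7,0,-0.2,0,1.5,-1.7,0,-0.2,0,1.5,-1.7,0,-0.2,0,1.5,-1.7,0,1,0,1.5,-1.7,0,1,0,1.5,-1.7,0,1,0,1.5,-1.7,0,1,0,1.5,-1.7,0,1,0,1.5,-1.7,0,1], force=30)

```text
clock: 4.9
tcp_pos: [421.2, 280.4, 40.9]
ee_rot: [0.0, 0.971, 0.239, -0.0]
ft_force: [0.8, -2.2, -0.2]
gripper_width: 0.307
```

Emit:
play_rows(deltas=[0,0,-20,0,1,0,0,-60,0,1,0,0,-100,0,1,-3,50,-100,0,1,-6,100,-100,0,1,-9,150,-100,-0.1,1,-12,200,-100,-0.25,1,-14,243,-100,-0.4,1,-14,243,-100,-0.55,1,-14,243,-100,-0.7,1,-14,243,-100,-0.85,1,-14,243,-100,-1,1,-14,243,-100,-1.15,1,-14,243,-100,-1.3,1,-14,243,-100,-1.45,1,-14,243,-100,-1.579,1,-14,243,-100,-1.579,1,-14,243,-100,-1.579,1,-14,243,-60,-1.579,1,-14,243,-60,-1.579,1])

```text
clock: 6.9
tcp_pos: [518.8, 59.0, 97.4]
ee_rot: [-0.004, 0.516, 0.857, -0.002]
ft_force: [-1.6, 0.2, -5.9]
gripper_width: 0.311
```

Run:
```python
from h import *;import cv2
o=manip.observe();print(o["tcp_pos"],o["ee_rot"],o["ft_force"],o["joint_pos"])
a=manip.read_camera("side")["img"][100:240,210:330,::-1];b=manip.read_camera("top")["img"][130:240,230:360,::-1]
m=np.zeros((560,800,3),np.uint8);a=cv2.resize(a,None,fx=4,fy=4,interpolation=2);b=cv2.resize(b,(320,271),interpolation=2)
m[:560,:480]=a;m[:271,480:]=b;cv2.imwrite("pics/g2.png",m)
```

```text
[518.83176803  59.00615465  97.43821931] [-0.00398407  0.5158111   0.85669129 -0.00175331] [-1.60401426  0.17588321 -5.86088617] [-1.13779228e-01  4.86746223e-01  1.57920530e+00  1.33986344e-04
  1.08434596e+00 -6.00719012e-01]
```

View pics/g2.png

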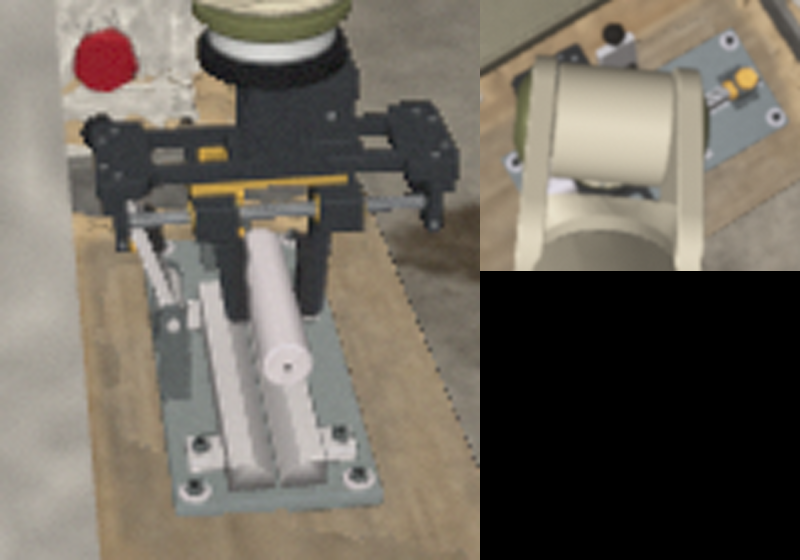

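Run:
```python
from h import *
C=pickle.load(open("C.pkl","rb"))
o=manip.observe();t=o["tcp_pos"];q=o["ee_rot"];print(t,q)
y=2*np.arctan2(q[2],q[1])-np.pi
u=np.array([np.cos(y),np.sin(y)])
for g in(-6,-3,0,3,6):
    e=np.r_[t[:2]-(60+g)*u,t[2]+5.1];print(y,g,proj(C["side"],e))
print("obs 281.25 190.75; unproj at z", unproj(C["side"],(281.25,190.75),t[2]+5.1), t[:2]-60*u)
```

```text
[521.13188567  58.7864989  101.08059937] [-7.93228761e-04  5.15283230e-01  8.57019528e-01 -3.05066789e-04]
-1.082676631619186 -6 [[279.37064586 187.51243485]]
-1.082676631619186 -3 [[279.55273213 188.33951496]]
-1.082676631619186 0 [[279.73588756 189.17145143]]
-1.082676631619186 3 [[279.92012159 190.00828718]]
-1.082676631619186 6 [[280.10544377 190.85006559]]
obs 281.25 190.75; unproj at z [488.05600037 115.87077232 106.18059937] [492.99392552 111.77947201]
```

Emit:
play_rows(deltas=[0,1.2,20,0,1,0,1.2,40,0,1,0,1.2,55,0,1,0,1.2,60,0,1,0,1.2,62,0,1,0,1.2,63,0,1,0,1.2,63,0,1,0,1.2,63,0,1])

```text
clock: 7.8
tcp_pos: [522.7, 59.3, 38.6]
ee_rot: [0.001, 0.515, 0.857, 0.0]
ft_force: [-0.5, 0.5, -6.1]
gripper_width: 0.31
```

Emit:
play_rows(deltas=[0,0,1,0,1,0,0,2,0,1,0,0,3,0,1,0,0,3.5,0,1,0,0,3.5,0,1])

```text
clock: 8.3
tcp_pos: [522.3, 59.3, 34.3]
ee_rot: [-0.0, 0.514, 0.857, -0.0]
ft_force: [0.3, 0.3, -6.0]
gripper_width: 0.309
```

Emit:
play_rows(deltas=[0,0,0.6,0,1,0,0,1.2,0,1,0,0,1.2,0,1,0,0,1.2,0,1])

```text
clock: 8.7
tcp_pos: [522.5, 59.3, 33.3]
ee_rot: [0.0, 0.515, 0.857, 0.0]
ft_force: [0.3, 0.1, -6.7]
gripper_width: 0.305
```

Emit:
play_rows(deltas=[0,0,0.6,0,1,0,0,0.6,0,1,0,0,0.6,0,1])

```text
clock: 9.0
tcp_pos: [522.6, 59.3, 33.1]
ee_rot: [0.0, 0.515, 0.857, 0.0]
ft_force: [-1.8, 1.0, 1.9]
gripper_width: 0.306
```

Emit:
play_rows(deltas=[0,0,0,0,0,0,0,0,0,-0.5,0,0,0,0,-0.5,0,0,0,0,-0.5,0,0,0,0,-0.5,0,0,-30,0,-0.5,0,0,-60,0,-0.5,25,0,-60,0,0,50,0,-60,0,1,76,0,-60,0,1,76,0,-60,0,1,76,0,-60,0,1,76,0,-60,0,1,76,0,-60,0,1,76,0,-60,0,1])

```text
clock: 10.5
tcp_pos: [487.0, 125.7, 92.6]
ee_rot: [0.0, 0.515, 0.857, -0.0]
ft_force: [0.5, -0.3, -0.6]
gripper_width: 0.046
```

Run:
```python
from h import *;import cv2
o=manip.observe();print(o["tcp_pos"],o["ee_rot"],o["ft_force"],o["gripper_width"])
a=manip.read_camera("side")["img"][120:240,215:335,::-1];b=manip.read_camera("top")["img"][130:240,230:360,::-1]
m=np.zeros((600,800,3),np.uint8);a=cv2.resize(a,None,fx=4,fy=4,interpolation=2);b=cv2.resize(b,(320,271),interpolation=2)
m[:480,:480]=a;m[:271,480:]=b;cv2.imwrite("pics/g3.png",m[:480])
```

```text
[486.97846498 125.74825063  92.57333453] [ 2.81066518e-05  5.14881921e-01  8.57261107e-01 -1.54182687e-05] [ 0.47609436 -0.30612131 -0.59494045] 0.04596093849985323
```

View pics/g3.png

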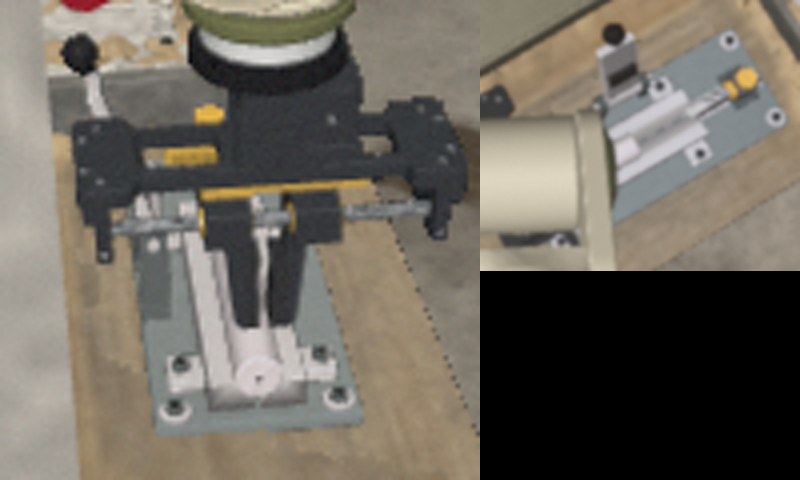

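Run:
```python
from h import *
C=pickle.load(open("C.pkl","rb"))
p=[549.6,7.5,-1.0825]
u=np.array([np.cos(p[2]),np.sin(p[2])]);n=np.array([-u[1],u[0]])
for nm,uv,z in(("top",(234+482/6-.5,132+262/6-.5),38),("side",(225+(590-365)/5-.5,125+222/5-.5),38),("top",(234+625/6-.5,132+180/6-.5),66)):
    w=unproj(C[nm],uv,z)[:2]-p[:2];print(nm,"tip/thumb jig xy",w@u,w@n)
w=manip.observe()["tcp_pos"][:2]-p[:2];print("tcp jig",w@u,w@n,"yaw",-2*np.arctan2(.51488,.85726))
```

```text
top tip/thumb jig xy 63.574191715436875 2.7991502564228594
side tip/thumb jig xy 64.13464881880171 1.1266760465986154
top tip/thumb jig xy 126.34261518091726 1.3345937133885262
tcp jig -134.0696857065614 0.13910617996706653 yaw -1.0817376549000464
```

Emit:
play_rows(deltas=[0,0,30,0,1,0,0,57.5,0,1,0,0,57.5,0,1,0,0,57.5,0,1,-2,0,57.5,0,1,-4,0,57.5,0,1,-6,0,57.5,0,1,-8,0,57.5,0,1,-10,0,57.5,0,1,-12,0,57.5,0,1,-14,0,57.5,0,1,-16,0,57.5,0,1])

```text
clock: 11.8
tcp_pos: [494.3, 113.3, 36.2]
ee_rot: [0.0, 0.515, 0.857, 0.001]
ft_force: [-1.2, 9.0, 4.5]
gripper_width: 0.004
```

Emit:
play_rows(deltas=[-2,0,0,0,1,-4,0,0,0,1,-6,0,0,0,1,-8,0,0,0,1,-10,0,0,0,1])

```text
clock: 12.3
tcp_pos: [499.1, 104.4, 36.2]
ee_rot: [0.0, 0.515, 0.857, 0.001]
ft_force: [-1.8, 10.2, 3.9]
gripper_width: 0.002
```

Emit:
play_rows(deltas=[-2,0,0,0,1,-4,0,0,0,1,-6,0,0,0,1,-8,0,0,0,1,-10,0,0,0,1])

```text
clock: 12.8
tcp_pos: [503.8, 95.6, 36.2]
ee_rot: [0.0, 0.514, 0.858, 0.001]
ft_force: [-0.7, 9.4, 3.8]
gripper_width: 0.007
```

Emit:
play_rows(deltas=[3,0,0,0,1,3,0,0,0,1,3,0,0,0,1,3,0,0,0,1])

```text
clock: 13.2
tcp_pos: [502.2, 97.1, 35.3]
ee_rot: [0.0, 0.514, 0.857, -0.0]
ft_force: [0.3, -1.0, -0.1]
gripper_width: 0.005
```

Emit:
play_rows(deltas=[-2,0,0,0,1,-4,0,0,0,1,-6,0,0,0,1,-8,0,0,0,1,-10,0,0,0,1,-12,0,0,0,1,-14,0,0,0,1,-16,0,0,0,1,-18,0,0,0,1,-20,0,0,0,1])

```text
clock: 14.2
tcp_pos: [511.3, 80.2, 35.1]
ee_rot: [-0.001, 0.515, 0.857, 0.0]
ft_force: [-0.8, 6.6, 2.0]
gripper_width: 0.006
```

Emit:
play_rows(deltas=[-1,0,0,0,1,-2,0,0,0,1,-3,0,0,0,1,-4,0,0,0,1,-5,0,0,0,1,-6,0,0,0,1,-7,0,0,0,1])

```text
clock: 14.9
tcp_pos: [514.6, 74.1, 35.1]
ee_rot: [-0.001, 0.514, 0.857, 0.0]
ft_force: [-1.4, 6.3, 1.2]
gripper_width: -0.0
```

Run:
```python
from h import *;import cv2
o=manip.observe();f=o["ft_force"];print(o["tcp_pos"],f,f[:2]@[.469,-.883])
a=manip.read_camera("side")["img"][120:240,225:325,::-1];b=manip.read_camera("top")["img"][140:220,260:350,::-1]
m=np.zeros((480,800,3),np.uint8);a=cv2.resize(a,None,fx=4,fy=4,interpolation=2);b=cv2.resize(b,(400,356),interpolation=2)
m[:480,:400]=a;m[:356,400:]=b;cv2.imwrite("pics/g4.png",m)
```

```text
[514.60533857  74.09255646  35.11558161] [-1.37149157  6.32342975  1.20912078] -6.226818011616293
```

View pics/g4.png

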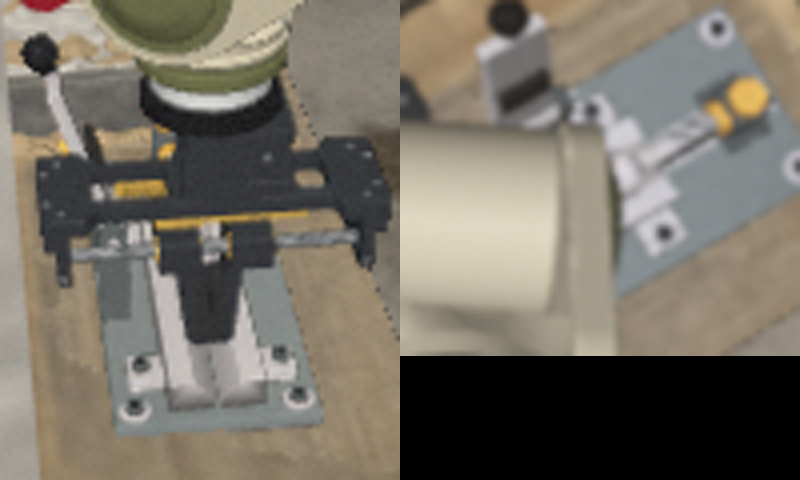

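The pin is behind the fingers in the groove and its front end is near the stop's tip, around crop (635,165). The drag is about 6.2 N, so I'll creep from here.

Emit:
play_rows(deltas=[-0.5,0,0,0,1,-1,0,0,0,1,-1.5,0,0,0,1,-2,0,0,0,1,-2.5,0,0,0,1,-3,0,0,0,1])

```text
clock: 15.6
tcp_pos: [516.0, 71.4, 35.1]
ee_rot: [-0.001, 0.515, 0.857, 0.0]
ft_force: [-0.6, 7.2, 1.4]
gripper_width: 0.005
```

Emit:
play_rows(deltas=[-0.4,0,0,0,1,-0.8,0,0,0,1,-1.2,0,0,0,1,-1.6,0,0,0,1])

```text
clock: 16.0
tcp_pos: [516.8, 70.0, 35.1]
ee_rot: [-0.001, 0.515, 0.857, 0.0]
ft_force: [-1.2, 6.1, 1.1]
gripper_width: 0.004
```

Emit:
play_rows(deltas=[-0.4,0,0,0,1,-0.8,0,0,0,1,-1.2,0,0,0,1,-1.6,0,0,0,1])

```text
clock: 16.4
tcp_pos: [517.5, 68.6, 35.1]
ee_rot: [-0.001, 0.515, 0.857, 0.0]
ft_force: [-0.9, 6.2, 1.0]
gripper_width: 0.009
```

Emit:
play_rows(deltas=[-0.4,0,0,0,1,-0.8,0,0,0,1,-1.2,0,0,0,1])

```text
clock: 16.7
tcp_pos: [517.9, 68.0, 35.1]
ee_rot: [-0.001, 0.515, 0.857, 0.001]
ft_force: [-2.0, 9.8, 2.0]
gripper_width: 0.005
```

Emit:
play_rows(deltas=[-0.4,0,0,0,1,-0.8,0,0,0,1,-1.2,0,0,0,1])

```text
clock: 17.0
tcp_pos: [518.0, 67.7, 35.1]
ee_rot: [-0.002, 0.515, 0.857, 0.001]
ft_force: [-3.2, 15.1, 3.7]
gripper_width: 0.005
```

Emit:
play_rows(deltas=[0.2,0,0,0,1,0.2,0,0,0,1,0.2,0,0,0,1])

```text
clock: 17.3
tcp_pos: [518.0, 67.8, 35.1]
ee_rot: [-0.002, 0.515, 0.857, 0.001]
ft_force: [-2.8, 13.4, 2.7]
gripper_width: 0.003
```

Emit:
play_rows(deltas=[3,0,0,0,1,10,0,0,0,1,20,0,0,0,1,20,0,-50,0,1,20,0,-100,0,1,20,0,-150,0,0,20,0,-205,0,-0.4,-20,30,-205,0.15,-0.4,-60,60,-205,0.3,-0.4,-80,86,-205,0.45,-0.4,-80,86,-205,0.6,-0.4,-80,86,-205,0.75,-0.4,-80,86,-205,0.9,-0.4,-80,86,-205,1.05,-0.4,-80,86,-205,1.2,-0.4,-80,86,-205,1.35,-0.4,-80,86,-205,1.5,-0.4,-80,86,-205,1.571,-0.4,-80,86,-205,1.571,-0.4,-80,86,-205,1.571,-0.4])

```text
clock: 19.3
tcp_pos: [632.2, 36.2, 240.0]
ee_rot: [-0.0, 0.97, 0.244, -0.0]
ft_force: [0.7, -0.1, -0.1]
gripper_width: 0.702
```

Run:
```python
from h import *;import cv2
o=manip.observe();f=o["ft_force"];print(o["tcp_pos"],o["ee_rot"],f,o["gripper_width"])
a=manip.read_camera("side")["img"][80:230,205:325,::-1];b=manip.read_camera("top")["img"][125:225,235:355,::-1]
m=np.zeros((600,800,3),np.uint8);a=cv2.resize(a,None,fx=4,fy=4,interpolation=2);b=cv2.resize(b,(320,267),interpolation=2)
m[:600,:480]=a;m[:267,480:]=b;cv2.imwrite("pics/g5.png",m)
```

```text
[632.16068513  36.18748824 240.01212691] [-4.19848800e-05  9.69886171e-01  2.43558579e-01 -1.80930087e-04] [ 0.6814357  -0.11953126 -0.09450822] 0.7017432116790386
```

View pics/g5.png

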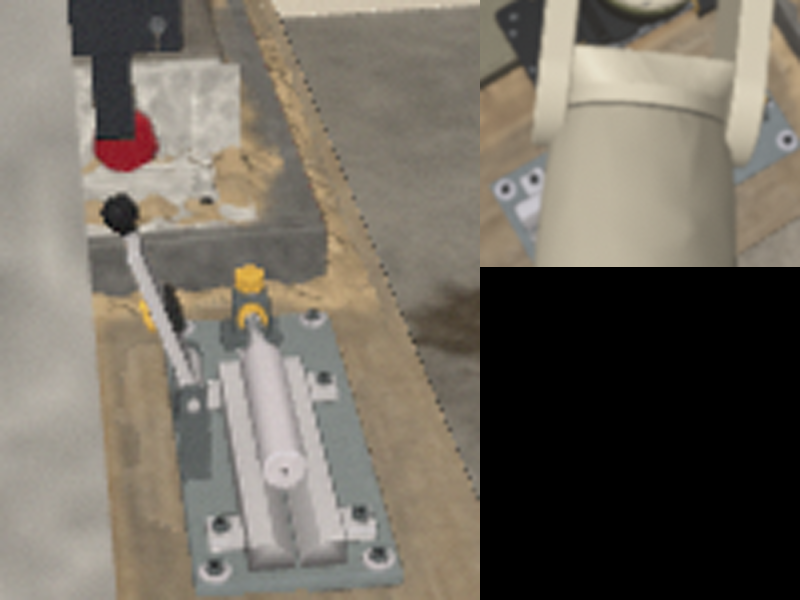

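Run:
```python
from h import *
C=pickle.load(open("C.pkl","rb"));p=[549.6,7.5,-1.0825]
t=manip.observe()["tcp_pos"];print(t)
u=np.r_[np.cos(p[2]),np.sin(p[2]),0]
for d in(31,38,45):print(d,proj(C["side"],t-d*u))
for a in(1.86,1.88,1.9):print(a,jig(p,(12,50-120*np.cos(a),62.5+120*np.sin(a))),proj(C["side"],jig(p,(12,50-120*np.cos(a),62.5+120*np.sin(a)))))
```

```text
[632.24733938  36.06722112 240.08069938]
31 [[232.97648957 112.58095873]]
38 [[233.08689138 114.0229721 ]]
45 [[233.19883756 115.48515729]]
1.86 [[629.60932952  36.4131149  177.51655397]] [[235.23047664 132.44196399]]
1.88 [[631.63464879  37.48896805 176.80914331]] [[234.23742675 132.78076986]]
1.9 [[633.64706909  38.55796925 176.05601052]] [[233.25270071 133.13696373]]
```

Emit:
play_rows(deltas=[0,-1,40,0,-0.4,0,-1,75,0,-0.4,0,-1,75,0,-0.4,0,-1,75,0,-0.4,0,-1,75,0,1,0,-1,75,0,1,0,-1,75,0,1,0,-1,75,0,1,0,-1,75,0,1,0,-1,75,0,1,0,-1,75,0,1], force=8)

```text
clock: 20.5
tcp_pos: [631.3, 38.0, 165.4]
ee_rot: [-0.001, 0.97, 0.243, -0.0]
ft_force: [-3.3, 6.5, 1.9]
gripper_width: 0.238
```

Emit:
play_rows(deltas=[0,-1.3,0,0,1,-10,-1.3,-3,0,1,-20.5,-1.3,-4.5,0,1,-32.4,-1.3,-5.5,0,1,-44.4,-1.3,-5.2,0,1,-56.3,-1.3,-3.7,0,1,-68,-1.3,-1.1,0,1,-79.5,-1.3,2.7,0,1,-90.4,-1.3,7.5,0,1,-100.8,-1.3,13.5,0,1,-110.5,-1.3,20.5,0,1,-119.5,-1.3,28.4,0,1,-127.7,-1.3,37.2,0,1,-135,-1.3,46.7,0,1,-141.2,-1.3,57,0,1,-146.5,-1.3,67.8,0,1,-150.6,-1.3,79,0,1,-150.6,-1.3,79,0,1])

```text
clock: 22.3
tcp_pos: [497.6, -34.3, 85.6]
ee_rot: [0.001, 0.97, 0.242, -0.0]
ft_force: [0.2, -4.0, -1.2]
gripper_width: 0.237
```

Emit:
play_rows(deltas=[-1.7,0,5.7,0,1,-2.9,0,11.6,0,1,-4,0,17.5,0,1,-4.7,0,23.5,0,1,-5.2,0,29.5,0,1,-5.3,0,33,0,1,-5.3,0,34.5,0,1,-5.3,0,34.5,0,1])

```text
clock: 23.1
tcp_pos: [493.7, -36.4, 51.6]
ee_rot: [0.001, 0.97, 0.242, 0.0]
ft_force: [0.6, -5.5, -2.1]
gripper_width: 0.237
```

Emit:
play_rows(deltas=[0,0,1,0,1,0,0,2,0,1,0,0,2,0,1])

```text
clock: 23.4
tcp_pos: [493.8, -36.4, 50.1]
ee_rot: [0.001, 0.97, 0.242, 0.0]
ft_force: [-0.4, -5.4, 3.1]
gripper_width: 0.241
```

Emit:
play_rows(deltas=[0,0,0.7,0,1,0,0,0.7,0,1,0,0,0.7,0,1])

```text
clock: 23.7
tcp_pos: [493.8, -36.3, 49.8]
ee_rot: [0.001, 0.97, 0.242, 0.001]
ft_force: [-0.9, -4.8, 6.9]
gripper_width: 0.238
```

Emit:
play_rows(deltas=[0,0,0,0,-0.5,0,0,0,0,-0.5,0,0,0,0,-0.5,0,0,0,0,-0.5,0,0,0,0,-0.5,0,0,-40,0,-0.5,0,0,-90,0,-0.5,0,0,-140,0,-0.5,-20,0,-190,0,-0.5,-60,40,-190,0,-0.5,-100,80,-190,0,-0.5,-120,120,-190,0,-0.5,-120,160,-190,0,-0.5,-120,200,-190,0,-0.5,-120,240,-190,0,-0.5,-120,240,-190,0,-0.5,-120,240,-190,0,-0.5])

```text
clock: 25.4
tcp_pos: [500.5, -303.8, 238.2]
ee_rot: [-0.001, 0.97, 0.242, -0.0]
ft_force: [-0.2, -0.4, 1.1]
gripper_width: 0.746
```

Run:
```python
from h import *;import cv2
C=pickle.load(open("C.pkl","rb"))
o=manip.observe();print(o["clock"],o["tcp_pos"],o["ft_force"],o["gripper_width"])
a=manip.read_camera("side")["img"];b=manip.read_camera("top")["img"]
d=cv2.absdiff(b,C["top"]["img"])[130:190,150:200];print("can diff mean",d.mean())
a=cv2.resize(a[120:240,225:325,::-1],None,fx=4,fy=4,interpolation=2);b=cv2.resize(b[130:240,230:360,::-1],None,fx=3,fy=3,interpolation=2)
m=np.zeros((480,800,3),np.uint8);m[:,:400]=a;m[:330,400:790]=b;cv2.imwrite("pics/g6.png",m)
```

```text
25.4 [ 500.54633162 -303.76405065  238.16928641] [-0.21367806 -0.38968573  1.09198322] 0.7460699835096286
can diff mean 2.826
```

View pics/g6.png

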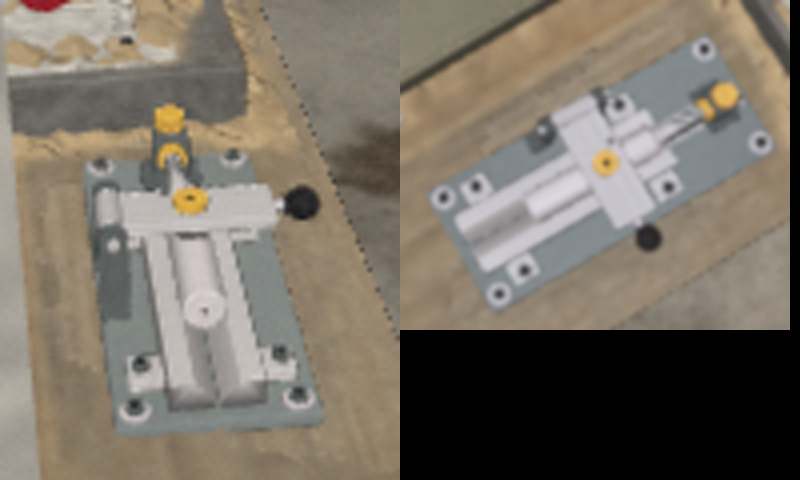

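Run:
```python
from h import *;import cv2
C=pickle.load(open("C.pkl","rb"));p=[549.6,7.5,-1.0825]
for a in(-.05,0,.06,.12):print(a,proj(C["side"],jig(p,(12,50-120*np.cos(a),62.5+120*np.sin(a)))).round(2))
print("ball seen",(300,170.2))
for x in(0,2,4,6,8):print("pin centre x",x,"rear face at",proj(C["side"],jig(p,(x-60,0,38))).round(2))
print("rear seen",(225+205/4-.5,120+310/4-.5))
n={"side":(140,162,255,275),"top":(155,168,333,345)}
for k,(r0,r1,c0,c1) in n.items():
    for im in(C[k]["img"],manip.read_camera(k)["img"]):
        q=im[r0:r1,c0:c1].astype(float);w=np.clip(q[:,:,0]-q[:,:,2]-60,0,None)
        i,j=np.indices(w.shape);print(k,"thumb",(c0+(w*j).sum()/w.sum()).round(3),(r0+(w*i).sum()/w.sum()).round(3))
```

```text
-0.05 [[300.17 172.3 ]]
0 [[300.33 170.28]]
0.06 [[300.37 167.85]]
0.12 [[300.24 165.42]]
ball seen (300, 170.2)
pin centre x 0 rear face at [[275.73 197.81]]
pin centre x 2 rear face at [[275.62 197.3 ]]
pin centre x 4 rear face at [[275.52 196.78]]
pin centre x 6 rear face at [[275.42 196.27]]
pin centre x 8 rear face at [[275.31 195.76]]
rear seen (275.75, 197.0)
side thumb 267.057 151.672
side thumb 267.063 151.698
top thumb 337.585 161.63
top thumb 337.603 161.611
```

Everything agrees: the leaf is at about 0 rad, the thumb screw hasn't moved (under 0.05 px), and the pin is centred at x ≈ 3–4 against the tip at about 64. Handing in.

```bash
python3 -c "
from rig import manip
print(manip.hand_in())"
```

```text
the job is handed in; nothing more can be done
None
```

I handed the job in at about 25.5 s of the 72 s allowed. The pin is in the V-groove against the stop, the leaf is shut on it and the arm is clear. The hand-in gives no verdict.

- **Pin:** I laid it in the groove near x = −58, then pushed it along with closed fingers. Drag was about 6 N. At the stop the push rose to about 14.8 N, which is roughly 9 N on the stop itself. I held it for 0.3 s at about 7 N before backing off.
- **Leaf:** I gripped the ball knob, swung it over and pressed the leaf down until it bore on the pin with a few newtons.

**Last checks:**
- **Leaf angle:** the ball knob appears where a 0 rad angle puts it, within 0.35 px.
- **End stop:** the thumb screw moved less than 0.05 px in both views.
- **Pin position:** the pin's rear face fits a centre at about x = 3–4 mm, which agrees with the stop's tip at about 64 mm.
- **Oil can:** I only checked it by comparing top pictures, which showed little change. The side camera cannot see it behind the saw. The arm did not go near it.

**What disagreed:** the first camera fits of the jig differed by 2–3 mm between the two views. Contact during placing settled it. The first push also picked up some sideways and downward force, so I backed off and re-approached before the final push. I estimated the force on the stop by subtracting the drag, so it was not measured directly.

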